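Free the sample carrier from its docking nest and hold it level

TASK

The sample carrier is hooked down in its docking nest. Press the red release plunger right down to its stop so that it throws the hook off the carrier, then take the carrier by its blue grip, lift it straight up off the dowels to at least 10 cm above its seat and finish while still holding it there in the gripper, steady and level. The dish and the two vials stand loose in the carrier and must stay in their places; leave everything else on the bench alone.

Things in the scene. Friction and masses are not known exactly. Their poses are not given: they have to be found in the camera images.
- dock: Docking nest fixed to the bench: light grey plate 116 (x) x 140 (y) x 12 mm with a tongue to y = +115 mm that carries the plunger (at y = +91). Origin: centre of the plate's underside; z up; yaw varies. Four steel seats hold the carrier 30 mm above the bench; 8 mm dowels at (44, 51) and (-44, -51) mm rise 17 mm above the seats through 11 mm holes in the carrier, tips tapered.
- plunger (a joint): Travel of the red release plunger in m: 0 up, 0.015 fully down (the head meets the black guide bush). A spring pushes it up: about 3 N at the start, 8 N at the stop, plus about 1 N for the hook. It springs back up when let go; the hook stays where it was thrown.
- plunger_top (a point): Centre of the top of the red mushroom head, 32 mm across, 108 mm above the bench when up; it moves straight down by 15 mm. It stands 85 mm along the dock's +y from the carrier's grip, clear all round above its 34 mm wide aluminium frame.
- hook (a joint): Angle in rad of the yellow steel hook on the dock, between carrier and plunger: 0 hooked over the carrier's edge (it then holds the carrier down), above 0.33 clear of it; the full stroke of the plunger throws it to about 0.55 and friction keeps it there.
- carrier: Sample carrier, loose, 0.3 to 0.6 kg: aluminium plate 110 (x) x 130 (y) x 8 mm, white ring for the dish at -y, white block with two vial pockets at +y, bridge handle across the middle along x. Origin: centre of the plate's underside; at the start 30 mm above the bench, its axes in line with the dock's. z up.
- grip (a point): Centre of the carrier's blue grip bar: 100 mm long along the carrier's x, 14 mm wide (pinch it across this width, along y, from above), 18 mm high; 85 mm above the carrier's underside, within about 6 mm of above the loaded carrier's centre of mass. Posts of 9 mm stand under it 42 mm either side. All else on the carrier stays below 60 mm.
- dish: Covered round clear dish with a wafer piece, 61 mm across, 14 mm high, loose in its ring (1.5 mm play). Origin: centre of the underside.
- brown_vial: Small brown bottle with a black cap, 24 mm across, 50 mm high, loose in its pocket 20 mm deep. Origin: centre of the underside.
- white_vial: Small pale blue bottle with a white cap, 22 mm across, 45 mm high, loose in its pocket 20 mm deep. Origin: centre of the underside.
- dish_seat (a point): Where the middle of the dish's underside belongs on the carrier (8 mm above the carrier's underside).
- brown_seat (a point): Where the middle of the brown vial's underside belongs on the carrier.
- white_seat (a point): Where the middle of the pale blue vial's underside belongs on the carrier.
- caliper: Sliding caliper 80 x 200 x 19 mm lying at the right; leave alone. Origin: centre of the underside.
- tweezers: Fine steel tweezers 12 x 118 x 9 mm lying at the right; leave alone. Origin: centre of the underside.
- needle_tube: White tube of probe needles with a red cap, 14 x 90 x 14 mm, lying at the left; leave alone. Origin: centre of the underside.
Not all that is in view belongs to the job. Several things have the shape of the dish; the one meant has the colours described above.

How it is judged:
By the outcome, as a careful person would: the job done as asked, in the order asked, and still so for the second after the job is handed in, while the arm keeps its last pose, push and grip.
It also fails if it takes over 45 s, if anything falls off the work surface, if the arm or the gripper's body presses on something with over 40 N, if the wrist force passes 120 N, or if a joint passes its speed limit or range.

ROBOT

A 7-joint arm with a two-finger parallel gripper is mounted at the origin on a cart in front of the work surface, level with it; the furniture and walls round the work are solid. World frame = base frame: x ahead of the robot, y to its left, z up, the work surface at z = 0. Lengths are in m, angles in degrees, forces in N, time in s.
With the tool pointing down it reaches from about 0.425 to 0.875 m from the base axis. Payload 4.7 kg.
Tool frame: the origin (TCP) lies midway between the tips of the shut fingers; the grasp point (between the pads) lies 19 mm behind it; z points along the fingers, y is the line along which they close (so a half turn about z gives the same grasp; the last joint's range is limited). The gripper opens to 87 mm and grips with 3 to 60 N. Pads are 19 mm wide; open, the fingers measure 117 mm over their backs; the gripper's body (75 mm by 190 mm) begins 51 mm behind the grasp point.
Start: joints at [64.177, 18.392, -4.016, 83.108, 1.295, 78.541, -3.26], TCP at [0.291, -0.581, 0.223] pointing down, gripper open.
Joint ranges: [-163.93, 163.93], [-17.29, 119.83], [-79.2, 71.16], [3.27, 140.29], [-89.18, 269.18], [5.43, 117.66], [-154.24, 154.24]. Speed limits (degrees/s): [147.25, 147.25, 180, 180, 180, 180, 180].

INTERFACE

Orientations are given as [roll, pitch, yaw] about the fixed x, y, z axes, in that order (R = Rz(yaw) Ry(pitch) Rx(roll)).
In Python, from cell import env gives the robot as it stands.
- The arm moves only by the tool step_arm, never from a script. Its argument "moves" is a list of rows, each an object with "dp": the shift along the tool's x, y, z in mm, a list of three; "dr": the turn, a rotation vector about the tool's x, y, z in rad, a list of three; "fingers": the closure, from 0 (fully open) to 1 (shut). In form: [{"dp": [dx, dy, dz], "dr": [ax, ay, az], "fingers": fingers}, ...]. A call has exactly 5 rows; each row shifts and turns the commanded pose from where the row before left it, along the tool's axes as they then stand; what a row does not reach is not made up. A row lasts 1/8 s, in which the tool goes at most 62.5 mm and 10.7 degrees, less where a joint would pass 70% of its speed; a pose out of reach is approached as far as the arm can. A call with a gripper value outside its range is refused whole. The fingers move at their own pace and stop on an object; "squeeze" is the grip in N (left out, the last holds). Time passes only in rows, so rows that do not move let the fingers close, or fill a call up. It gives the time, the measured TCP pose, the force, the opening and the grip force at its end, in the units of the state.
- env.get_obs(): the state, without advancing time (a new reading comes with each control period).
- env.read_camera(name): name is "scene" or "top"; returns the picture (420x560x3 uint8, red, green, blue); there is no depth.
- env.camera_model(name): a dict with "fx", "fy", "cx", "cy" (pixels), "R" (3x3) and "t" (3): a world point X has camera coordinates R X + t. Camera axes: x right, y down, z forward; pixel columns grow to the right and rows downward; lengths in m; the calibration is good to about 2 mm. A picture is of the moment at which its call begins. camera_model takes no time and is no camera call.
- env.sign_off(): hands the job in; it is judged then, once.
The state is a dict: "time_s": time; "qpos": joint angles; "joint_velocities": joint speeds; "effort": joint torques, N m; "tool_pos": TCP position; "tool_rot": TCP orientation; "force": force on the tool from outside, world axes, zero at the start; "wrist_torque": the same for the moment, N m; "grip_width": finger opening in m; "grasp_force": force on a finger pad.
Only numpy, scipy, OpenCV 4.12 (cv2) and the standard library are available. Lean on these libraries where they do the work, as an engineer would, in place of code of your own. Each camera call takes 0.05 s, during which the arm holds its last target. There are 200 camera calls.

## Working session

There is one attempt and no reset: what is moved stays moved. The work goes in short steps, Python scripts to look and compute and a tool call to move; the robot and the scene stay as the last step left them, time stands still between calls to the robot, and variables do not carry over. Pictures are saved under pics/ and viewed, at most 10 in all, crops included, and the job is handed in when it is done.

Besides the shell and the picture viewer there is one more tool, called as name([rows], argument=value, ...), one row to a line, values as JSON. step_arm: Moves the arm, as the interface text tells. Its arguments: {"type":"object","properties":{"moves":{"type":"array","items":{"type":"object","properties":{"dp":{"type":"array","items":{"type":"number"}},"dr":{"type":"array","items":{"type":"number"}},"fingers":{"type":"number"}}}},"squeeze":{"type":"number"}},"required":["moves"]}

```bash
mkdir -p pics
python3 - <<'E'
from cell import env
import cv2
for n in ("scene","top"):
    cv2.imwrite(f"pics/{n}0.png",env.read_camera(n)[:,:,::-1])
    print(n,env.camera_model(n))
print(env.get_obs())
E
```

```text
scene {'fx': 497.30260795512584, 'fy': 497.30260795512584, 'cx': 278.20838729548865, 'cy': 212.76705501718772, 'R': array([[-0.28233702, -0.95924613, -0.0115182 ],
       [-0.67364369,  0.20679481, -0.70953512],
       [ 0.68300073, -0.19256887, -0.70457593]]), 't': array([0.19009852, 0.4041374 , 0.74151846])}
top {'fx': 448.56638985282297, 'fy': 448.56638985282297, 'cx': 285.04946700743346, 'cy': 211.22290253700623, 'R': array([[-0.02272073, -0.99942521,  0.02515993],
       [-0.98897625,  0.01878563, -0.14687774],
       [ 0.14632067, -0.02821974, -0.98883462]]), 't': array([0.02292493, 0.51909828, 0.93869493])}
{'time_s': 0.1, 'qpos': array([64.1784801 , 18.43536866, -4.01525294, 83.16628667,  1.2951629 ,
       78.5394501 , -3.26282261]), 'joint_velocities': array([-0.03487372, -0.09577125, -0.09176809, -0.05424485, -0.04519798,
        0.00047743, -0.03189012]), 'effort': array([-1.53230934e-05, -4.92569518e+01, -4.05432070e-01, -3.13398242e+01,
       -6.41608355e-02,  3.94974451e-02,  9.80942559e-05]), 'tool_pos': array([ 0.29108228, -0.5806515 ,  0.22157877]), 'tool_rot': array([-1.79904130e+02,  5.54071722e-03,  2.66280287e+01]), 'force': array([-0.1178168 , -0.13182907, -0.26219257]), 'wrist_torque': array([ 0.04327059, -0.00303486, -0.03373864]), 'grasp_force': 0.0, 'grip_width': 0.08715537716794229}
```

View pics/scene0.png

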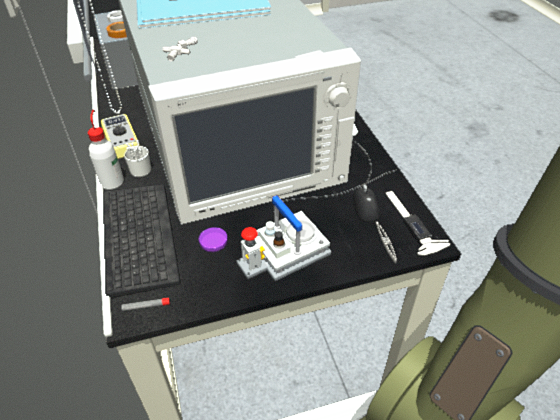

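View pics/top0.png

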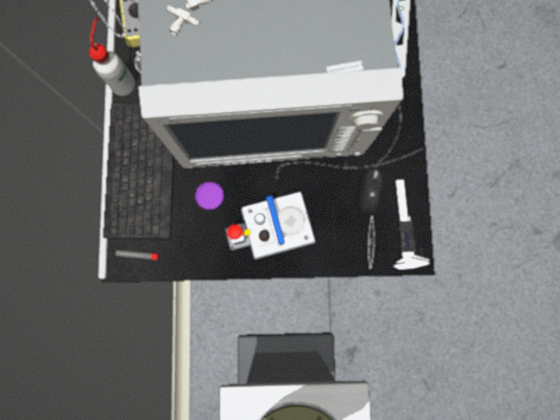

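The scene view shows the carrier at (292,243), its blue bar at (288,213) and the red plunger at (250,234). In the top view the bar is at (274,220) and the plunger at (235,232).

Possible mix-ups in the top view:
- **Red:** plunger (235,232), bottle cap (97,52), needle tube cap (155,257). I choose (235,232), the one on the dock next to the yellow hook.
- **Blue:** grip bar (274,220), and the cyan sheet on the instrument in the scene view (200,8). I choose (274,220).
- **Dish:** clear dish in the carrier (291,220), purple disc (209,195). I choose (291,220).

```bash
cat > h.py <<'E'
import cv2, numpy as np
from cell import env
def ray(n,uv):
    m=env.camera_model(n);R=np.array(m['R']);t=np.array(m['t'])
    d=R.T@np.array([(uv[0]-m['cx'])/m['fx'],(uv[1]-m['cy'])/m['fy'],1]);return -R.T@t,d
def plane(n,uv,z):
    o,d=ray(n,uv);return o+d*(z-o[2])/d[2]
def tri(a,b):
    (o1,d1),(o2,d2)=ray("scene",a),ray("top",b)
    s=np.linalg.lstsq(np.c_[d1,-d2],o2-o1,rcond=None)[0]
    p,q=o1+s[0]*d1,o2+s[1]*d2;return (p+q)/2,np.linalg.norm(p-q)
ROI={"scene":(220,190,340,285),"top":(215,185,325,265)}
def masks(n,im):
    h=cv2.cvtColor(im,cv2.COLOR_RGB2HSV);x0,y0,x1,y1=ROI[n]
    k=np.zeros(h.shape[:2],np.uint8);k[y0:y1,x0:x1]=255
    f=lambda a,b:cv2.inRange(h,a,b)&k
    return {"red":f((0,150,90),(7,255,255))|f((173,150,90),(180,255,255)),"blue":f((100,130,60),(125,255,255)),"yellow":f((20,130,100),(35,255,255))}
def feats(n,im):
    out={}
    for c,m in masks(n,im).items():
        cs=cv2.findContours(m,cv2.RETR_EXTERNAL,cv2.CHAIN_APPROX_NONE)[0]
        if not cs: continue
        b=max(cs,key=cv2.contourArea);out[c]=(cv2.minAreaRect(b),cv2.boundingRect(b),cv2.contourArea(b))
    return out
E
python3 - <<'E'
from h import *
np.set_printoptions(precision=4,suppress=True)
F={}
for n in ("scene","top"):
    im=env.read_camera(n);F[n]=feats(n,im);print(n,F[n])
    x0,y0,x1,y1=ROI[n];c=cv2.resize(im[y0:y1,x0:x1,::-1],None,fx=5 if n=="top" else 5,fy=5,interpolation=cv2.INTER_CUBIC)
    cv2.imwrite(f"pics/{n}c.png",c)
for c in ("red","blue"): print(c,tri(F["scene"][c][0][0],F["top"][c][0][0]))
b=cv2.boxPoints(F["top"]["blue"][0]);P=np.array([plane("top",p,.124) for p in b]);print(P)
print("red top",plane("top",F["top"]["red"][0][0],.108), plane("scene",F["scene"]["red"][0][0],.103))
E
```

```text
scene {'red': (((248.5, 233.5), (13.0, 15.0), 90.0), (241, 227, 16, 14), 155.5), 'blue': (((286.7396545410156, 212.87413024902344), (42.22113800048828, 9.747856140136719), 49.76364517211914), (272, 196, 30, 36), 309.5), 'yellow': (((262.0, 252.0), (12.0, 4.0), 90.0), (260, 246, 5, 13), 26.5)}
top {'red': (((234.0, 231.0), (14.0, 14.0), 90.0), (227, 224, 15, 15), 151.5), 'blue': (((274.14031982421875, 219.20361328125), (49.934383392333984, 8.476040840148926), 76.67547607421875), (265, 195, 19, 49), 220.5), 'yellow': (((246.25003051757812, 231.75003051757812), (5.656853675842285, 6.363960266113281), 45.0), (243, 229, 7, 7), 26.5)}
red (array([0.4721, 0.1182, 0.0987]), np.float64(0.00058381164229343))
blue (array([0.4924, 0.0354, 0.1122]), np.float64(0.0022799468863848064))
[[0.5384 0.0552 0.124 ]
 [0.5421 0.0388 0.124 ]
 [0.4447 0.018  0.124 ]
 [0.4412 0.0342 0.124 ]]
red top [0.4711 0.1171 0.108 ] [0.4683 0.1193 0.103 ]
```

View pics/topc.png

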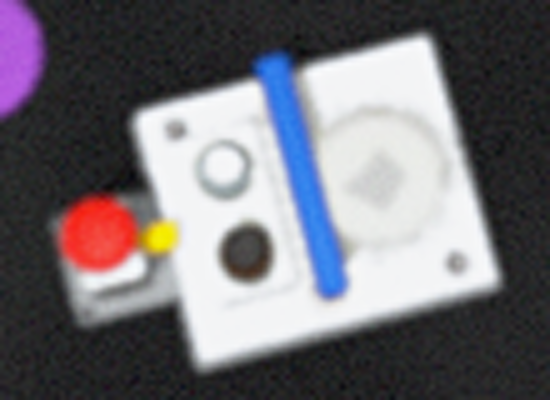

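View pics/scenec.png

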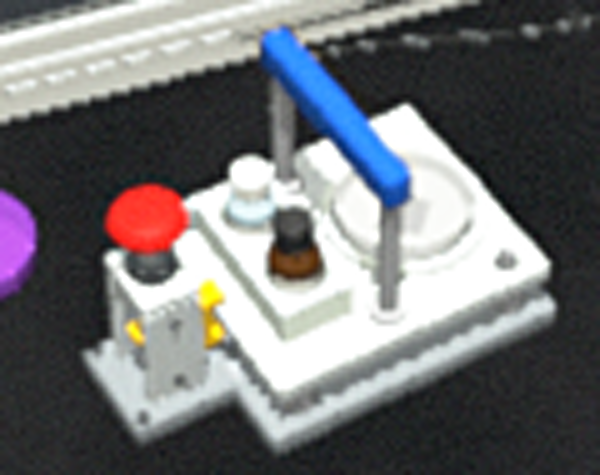

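The close crops confirm the choice. The red mushroom head stands on the aluminium frame next to the yellow hook (top view 234,231). The blue bar runs between two posts, the clear dish is at -y and the vials are at +y. Dock yaw is about 13°, the grip is near (0.492, 0.036) and the plunger near (0.4715, 0.1175).

step_arm([
  {"dp": [40,-35,0],"dr": [0,0,0.0476],"fingers": 1},
  {"dp": [40,-35,0],"dr": [0,0,0.0476],"fingers": 1},
  {"dp": [40,-35,0],"dr": [0,0,0.0476],"fingers": 1},
  {"dp": [40,-35,0],"dr": [0,0,0.0476],"fingers": 1},
  {"dp": [40,-35,0],"dr": [0,0,0.0476],"fingers": 1},
])

```text
time_s: 0.82
tool_pos: [0.4148, -0.3446, 0.2226]
tool_rot: [180.0, 0.0, 12.9]
force: [0.9, -0.6, 0.9]
grip_width: 0.045
grasp_force: 0.0
```

```bash
cat >> h.py <<'E'
from scipy.spatial.transform import Rotation as Ro
def to(p,yaw=13.0):
    o=env.get_obs();R=Ro.from_euler('xyz',o['tool_rot'],degrees=True);T=Ro.from_euler('xyz',[180,0,yaw],degrees=True)
    print(o['time_s'],o['tool_pos'].round(4),o['tool_rot'].round(2),'F',o['force'].round(1),'w',o['grip_width'],o['grasp_force'],'j7',o['qpos'].round(0))
    print('dp mm',(R.inv().apply(np.array(p)-o['tool_pos'])*1000).round(1),'dr',(R.inv()*T).as_rotvec().round(4))
E
python3 - <<'E'
from h import *
to([.4715,.1175,.2])
for n,p in (("top",(185,165)),("top",(365,155)),("scene",(190,213)),("scene",(345,183))): print(plane(n,p,0).round(3))
E
```

```text
0.825 [ 0.4148 -0.3446  0.2226] [179.98   0.    12.89] F [ 0.9 -0.6  0.9] w 0.04503464579291554 0.0 j7 [ 49.   5. -13.  99.   1.  76. -41.]
dp mm [ 158.3 -437.8   22.4] dr [ 0.0004  0.     -0.0019]
[0.636 0.237 0.   ]
[ 0.653 -0.177  0.   ]
[0.665 0.216 0.   ]
[ 0.657 -0.167  0.   ]
```

step_arm([
  {"dp": [20,-45,0],"fingers": 1},
  {"dp": [20,-45,0],"fingers": 1},
  {"dp": [20,-45,0],"fingers": 1},
  {"dp": [20,-45,0],"fingers": 1},
  {"dp": [20,-45,0],"fingers": 1},
])

```text
validation failed for argument at $.mo...
```

step_arm([
  {"dp": [12,-43,0],"fingers": 1},
  {"dp": [12,-43,0],"fingers": 1},
  {"dp": [12,-43,0],"fingers": 1},
  {"dp": [12,-42,0],"fingers": 1},
  {"dp": [10,-41,0],"fingers": 1},
])

```text
validation failed for argument at $.mo...
```

Run:
```python
from h import *
to([.4712,.1177,.115])
```

```text
0.825 [ 0.4148 -0.3446  0.2226] [179.98   0.    12.89] F [ 0.9 -0.6  0.9] w 0.04503464579291554 0.0 j7 [ 49.   5. -13.  99.   1.  76. -41.]
dp mm [ 158.1 -438.1  107.4] dr [ 0.0004  0.     -0.0019]
```

The interface requires `dr` in every row.

step_arm([
  {"dp": [20,-45,0],"dr": [0,0,0],"fingers": 1},
  {"dp": [20,-45,0],"dr": [0,0,0],"fingers": 1},
  {"dp": [20,-45,0],"dr": [0,0,0],"fingers": 1},
  {"dp": [20,-45,0],"dr": [0,0,0],"fingers": 1},
  {"dp": [20,-45,0],"dr": [0,0,0],"fingers": 1},
])

```text
time_s: 1.45
tool_pos: [0.4612, -0.1029, 0.2226]
tool_rot: [180.0, -0.0, 13.0]
force: [0.3, -0.2, 0.3]
grip_width: 0.0016
grasp_force: 0.0
```

step_arm([
  {"dp": [12,-43,0],"dr": [0,0,0],"fingers": 1},
  {"dp": [12,-43,0],"dr": [0,0,0],"fingers": 1},
  {"dp": [12,-43,0],"dr": [0,0,0],"fingers": 1},
  {"dp": [12,-42,0],"dr": [0,0,0],"fingers": 1},
  {"dp": [10,-41,0],"dr": [0,0,0],"fingers": 1},
])

```text
time_s: 2.08
tool_pos: [0.4699, 0.1166, 0.2226]
tool_rot: [180.0, -0.0, 13.0]
force: [0.6, -0.6, 0.3]
grip_width: 0.0005
grasp_force: 0.0
```

Run:
```python
from h import *
to([.4712,.1177,.115])
```

```text
2.075 [0.4699 0.1166 0.2226] [ 1.7998e+02 -2.0000e-02  1.3000e+01] F [ 0.6 -0.6  0.3] w 0.0005369123277558587 0.0 j7 [ 24.  -1. -40. 105.  -0.  76. -93.]
dp mm [  1.5  -0.9 107.6] dr [ 0.0004 -0.0003 -0.0001]
```

step_arm([
  {"dp": [1.5,-1,30],"dr": [0,0,0],"fingers": 1},
  {"dp": [0,0,30],"dr": [0,0,0],"fingers": 1},
  {"dp": [0,0,30],"dr": [0,0,0],"fingers": 1},
  {"dp": [0,0,18],"dr": [0,0,0],"fingers": 1},
  {"dp": [0,0,0],"dr": [0,0,0],"fingers": 1},
])

```text
time_s: 2.7
tool_pos: [0.4704, 0.1163, 0.1136]
tool_rot: [-180.0, 0.1, 13.0]
force: [-0.4, -0.5, -0.2]
grip_width: 0.0005
grasp_force: 0.0
```

step_arm([
  {"dp": [0,0,4],"dr": [0,0,0],"fingers": 1},
  {"dp": [0,0,4],"dr": [0,0,0],"fingers": 1},
  {"dp": [0,0,4],"dr": [0,0,0],"fingers": 1},
  {"dp": [0,0,3],"dr": [0,0,0],"fingers": 1},
  {"dp": [0,0,0],"dr": [0,0,0],"fingers": 1},
])

```text
time_s: 3.32
tool_pos: [0.4723, 0.1166, 0.1006]
tool_rot: [180.0, -0.1, 13.0]
force: [0.6, -0.1, 5.7]
grip_width: 0.0001
grasp_force: 2.6
```

step_arm([
  {"dp": [0,0,2],"dr": [0,0,0],"fingers": 1},
  {"dp": [0,0,2],"dr": [0,0,0],"fingers": 1},
  {"dp": [0,0,2],"dr": [0,0,0],"fingers": 1},
  {"dp": [0,0,1.5],"dr": [0,0,0],"fingers": 1},
  {"dp": [0,0,0],"dr": [0,0,0],"fingers": 1},
])

```text
time_s: 3.95
tool_pos: [0.4723, 0.1166, 0.0935]
tool_rot: [180.0, -0.1, 13.0]
force: [-1.7, -0.4, 7.1]
grip_width: 0.0003
grasp_force: 4.0
```

step_arm([
  {"dp": [0,0,1],"dr": [0,0,0],"fingers": 1},
  {"dp": [0,0,0],"dr": [0,0,0],"fingers": 1},
  {"dp": [0,0,1],"dr": [0,0,0],"fingers": 1},
  {"dp": [0,0,0],"dr": [0,0,0],"fingers": 1},
  {"dp": [0,0,0],"dr": [0,0,0],"fingers": 1},
])

```text
time_s: 4.58
tool_pos: [0.4724, 0.1167, 0.093]
tool_rot: [179.9, -0.1, 13.0]
force: [-5.3, -1.8, 20.5]
grip_width: 0.0004
grasp_force: 9.6
```

The head has met its stop: z holds at 0.093 and the force jumped to 20 N. I'll retreat and check the hook.

step_arm([
  {"dp": [0,0,-8],"dr": [0,0,0],"fingers": 1},
  {"dp": [0,0,-12],"dr": [0,0,0],"fingers": 1},
  {"dp": [0,0,-30],"dr": [0,0,0],"fingers": 1},
  {"dp": [0,0,-30],"dr": [0,0,0],"fingers": 1},
  {"dp": [0,0,-20],"dr": [0,0,0],"fingers": 1},
])

```text
time_s: 5.2
tool_pos: [0.4715, 0.1166, 0.1915]
tool_rot: [180.0, -0.1, 13.0]
force: [-0.3, -0.3, -0.2]
grip_width: 0.0004
grasp_force: 0.0
```

Run:
```python
from h import *
to([.4917,.0363,.17])
im=env.read_camera("scene");print(feats("scene",im))
x0,y0,x1,y1=ROI["scene"];cv2.imwrite("pics/hook.png",cv2.resize(im[y0:y1,x0:x1,::-1],None,fx=5,fy=5,interpolation=cv2.INTER_CUBIC))
```

```text
5.2 [0.4715 0.1166 0.1915] [ 1.7998e+02 -7.0000e-02  1.3000e+01] F [-0.3 -0.3 -0.2] w 0.000394000121029096 0.0 j7 [ 23.   1. -41. 107.   1.  72. -94.]
dp mm [ 1.6 82.8 21.5] dr [ 0.0004 -0.0012 -0.0001]
{'red': (((249.0, 233.5), (13.0, 16.0), 90.0), (241, 227, 17, 14), 159.5), 'blue': (((286.5901184082031, 213.0081787109375), (41.99610137939453, 9.602766036987305), 50.19443130493164), (272, 196, 30, 35), 290.5), 'yellow': (((262.5, 256.5), (7.0, 3.0), 90.0), (261, 253, 4, 8), 14.0)}
```

View pics/hook.png

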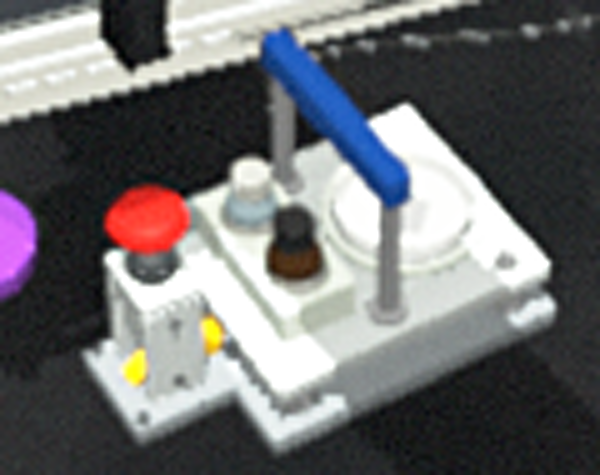

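The yellow hook has swung back: its upper nose is now at crop (212,335), inside the frame and clear of the carrier's edge. The plunger is up again and the dish and vials are in place. Next is the grip.

step_arm([
  {"dp": [0.5,28,0],"dr": [0,0,0],"fingers": 0.4},
  {"dp": [0.5,28,0],"dr": [0,0,0],"fingers": 0.4},
  {"dp": [0.5,27,0],"dr": [0,0,0],"fingers": 0.4},
  {"dp": [0,0,0],"dr": [0,-0.001,0],"fingers": 0.4},
  {"dp": [0,0,0],"dr": [0,0,0],"fingers": 0.4},
])

```text
time_s: 5.88
tool_pos: [0.4909, 0.0369, 0.1896]
tool_rot: [-180.0, 0.1, 13.0]
force: [0.6, 0.7, -0.5]
grip_width: 0.0424
grasp_force: 0.0
```

Run:
```python
from h import *
to([.4917,.0363,.098])
im=env.read_camera("scene")
x0,y0,x1,y1=230,140,340,240;cv2.imwrite("pics/pre.png",cv2.resize(im[y0:y1,x0:x1,::-1],None,fx=5,fy=5,interpolation=cv2.INTER_CUBIC))
```

```text
5.875 [0.4909 0.0369 0.1896] [-1.7995e+02  1.0000e-01  1.3040e+01] F [ 0.6  0.7 -0.5] w 0.042391978622467526 0.0 j7 [ 28.   2. -36. 106.   1.  72. -85.]
dp mm [ 0.8  0.9 91.6] dr [-0.0008  0.0017  0.0007]
```

View pics/pre.png

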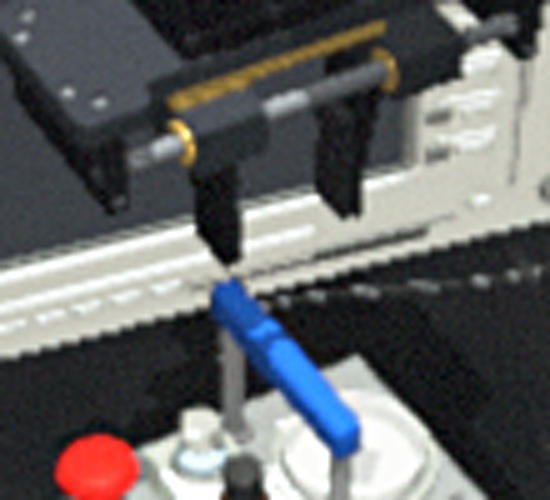

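The fingers are above and on either side of the bar; their tips are at crop (230,255) and (340,210). The bar lies between them, so I descend.

step_arm([
  {"dp": [0.5,0.5,25],"dr": [0,0,0],"fingers": 0.5},
  {"dp": [0,0,25],"dr": [0,0,0],"fingers": 0.5},
  {"dp": [0,0,25],"dr": [0,0,0],"fingers": 0.5},
  {"dp": [0,0,15],"dr": [0,0,0],"fingers": 0.5},
  {"dp": [0,0,0],"dr": [0,0,0],"fingers": 0.5},
])

```text
time_s: 6.55
tool_pos: [0.491, 0.0362, 0.0992]
tool_rot: [-180.0, 0.2, 13.1]
force: [-0.2, 0.3, 0.1]
grip_width: 0.0432
grasp_force: 0.0
```

step_arm([
  {"dp": [0,0,0],"dr": [0,0,0],"fingers": 0.6},
  {"dp": [0,0,0],"dr": [0,0,0],"fingers": 0.7},
  {"dp": [0,0,0],"dr": [0,0,0],"fingers": 0.8},
  {"dp": [0,0,0],"dr": [0,0,0],"fingers": 1},
  {"dp": [0,0,0],"dr": [0,0,0],"fingers": 1},
], squeeze=12)

```text
time_s: 7.18
tool_pos: [0.4922, 0.0352, 0.1003]
tool_rot: [180.0, 0.0, 13.0]
force: [0.6, -0.4, 0.6]
grip_width: 0.0138
grasp_force: 12.0
```

Run:
```python
from h import *
to([.4917,.0363,.098])
```

```text
7.175 [0.4922 0.0352 0.1003] [1.7996e+02 3.0000e-02 1.2980e+01] F [ 0.6 -0.4  0.6] w 0.013775794147936598 11.965682920999825 j7 [ 27.   8. -36. 112.   5.  62. -88.]
dp mm [-0.2 -1.2  2.3] dr [ 0.0007  0.0006 -0.0004]
```

step_arm([
  {"dp": [0,0,0],"dr": [0,0,0],"fingers": 1},
  {"dp": [0,0,0],"dr": [0,0,0],"fingers": 1},
  {"dp": [0,0,-1],"dr": [0,0,0],"fingers": 1},
  {"dp": [0,0,-2],"dr": [0,0,0],"fingers": 1},
  {"dp": [0,0,-2],"dr": [0,0,0],"fingers": 1},
], squeeze=40)

```text
time_s: 7.8
tool_pos: [0.4914, 0.0354, 0.1044]
tool_rot: [-180.0, 0.1, 13.0]
force: [0.8, -0.9, -7.2]
grip_width: 0.0132
grasp_force: 40.0
```

step_arm([
  {"dp": [0,0,-3],"dr": [0,0,0],"fingers": 1},
  {"dp": [0,0,-4],"dr": [0,0,0],"fingers": 1},
  {"dp": [0,0,-4],"dr": [0,0,0],"fingers": 1},
  {"dp": [0,0,-4],"dr": [0,0,0],"fingers": 1},
  {"dp": [0,0,-4],"dr": [0,0,0],"fingers": 1},
])

```text
time_s: 8.43
tool_pos: [0.4917, 0.0358, 0.1243]
tool_rot: [-180.0, 0.1, 13.0]
force: [0.2, -0.2, -4.1]
grip_width: 0.0136
grasp_force: 40.0
```

Lifted free with about 4.5 N of weight and little sideways force. I'll continue smoothly.

step_arm([
  {"dp": [0,0,-5],"dr": [0,0,0],"fingers": 1},
  {"dp": [0,0,-6],"dr": [0,0,0],"fingers": 1},
  {"dp": [0,0,-7],"dr": [0,0,0],"fingers": 1},
  {"dp": [0,0,-8],"dr": [0,0,0],"fingers": 1},
  {"dp": [0,0,-8],"dr": [0,0,0],"fingers": 1},
])

```text
time_s: 9.05
tool_pos: [0.492, 0.0356, 0.1587]
tool_rot: [180.0, 0.0, 13.0]
force: [-0.5, -0.1, -6.7]
grip_width: 0.0139
grasp_force: 40.0
```

step_arm([
  {"dp": [0,0,-8],"dr": [0,0,0],"fingers": 1},
  {"dp": [0,0,-8],"dr": [0,0,0],"fingers": 1},
  {"dp": [0,0,-8],"dr": [0,0,0],"fingers": 1},
  {"dp": [0,0,-8],"dr": [0,0,0],"fingers": 1},
  {"dp": [0,0,-8],"dr": [0,0,0],"fingers": 1},
])

```text
time_s: 9.68
tool_pos: [0.492, 0.0356, 0.1985]
tool_rot: [180.0, 0.1, 13.0]
force: [0.5, -0.7, -6.0]
grip_width: 0.0137
grasp_force: 40.0
```

step_arm([
  {"dp": [0,0,-7],"dr": [0,0,0],"fingers": 1},
  {"dp": [0,0,-6],"dr": [0,0,0],"fingers": 1},
  {"dp": [0,0,-5],"dr": [0,0,0],"fingers": 1},
  {"dp": [0,0,-3],"dr": [0,0,0],"fingers": 1},
  {"dp": [0,0,-1],"dr": [0,0,0],"fingers": 1},
])

```text
time_s: 10.3
tool_pos: [0.492, 0.0356, 0.2201]
tool_rot: [180.0, 0.1, 13.0]
force: [0.3, 0.3, -5.0]
grip_width: 0.0135
grasp_force: 40.0
```

step_arm([
  {"dp": [0,0,0],"dr": [0,0,0],"fingers": 1},
  {"dp": [0,0,0],"dr": [0,0,0],"fingers": 1},
  {"dp": [0,0,0],"dr": [0,0,0],"fingers": 1},
  {"dp": [0,0,0],"dr": [0,0,0],"fingers": 1},
  {"dp": [0,0,0],"dr": [0,0,0],"fingers": 1},
])

```text
time_s: 10.92
tool_pos: [0.492, 0.0356, 0.22]
tool_rot: [180.0, 0.1, 13.0]
force: [-0.1, 0.3, -5.9]
grip_width: 0.0138
grasp_force: 40.0
```

Run:
```python
from h import *
to([.4917,.0363,.218])
im=env.read_camera("scene")
x0,y0,x1,y1=220,120,360,270;cv2.imwrite("pics/end.png",cv2.resize(im[y0:y1,x0:x1,::-1],None,fx=4,fy=4,interpolation=cv2.INTER_CUBIC))
```

```text
10.925 [0.492  0.0356 0.22  ] [1.800e+02 6.000e-02 1.299e+01] F [-0.1  0.3 -5.9] w 0.01375808565382235 39.962407909333706 j7 [ 29.   1. -36. 104.   0.  76. -84.]
dp mm [-0.1 -0.8  2. ] dr [ 0.      0.001  -0.0001]
```

View pics/end.png

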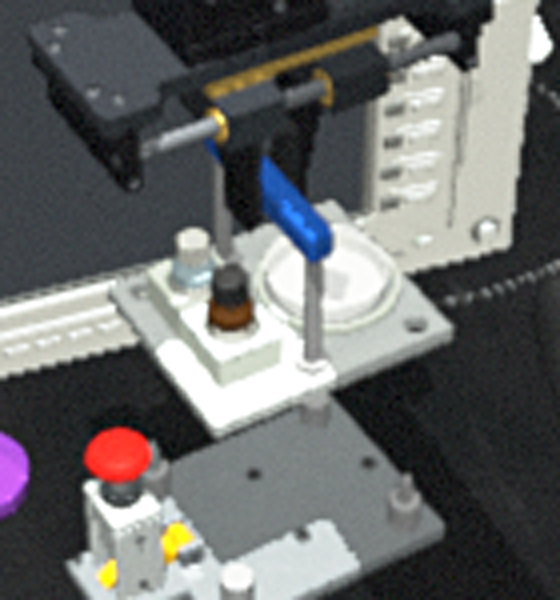

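The carrier is level about 12 cm above its seat. The dish (crop 330,275) and both vials (crop 192,260 and 232,295) are in their places, and the dock below is empty.

```bash
python3 -c "
from cell import env
print(env.sign_off())"
```

```text
the job is handed in; nothing more can be done
None
```

I pressed the plunger to its stop and the hook swung clear, then lifted the carrier about 12 cm and handed the job in at about 11 s, holding it steady and level with the dish and both vials in place.

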